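# Shut and latch the rib-jig gate

## Task

Shut the swing gate of the rib jig and latch it: lift the red-tabbed latch bar, bring the gate in so that the bar passes over the brass tooth, and let it down fully into the notch behind, so that the gate stays shut on its own against the spring plunger. Be gentle with the brass striker: feel for its backplate and do not ram the bar against it or force it down. Let go at the end and leave the loose things around the jig where they are.

Things in the scene. Friction and masses are not known exactly. Their poses are not given: they have to be found in the camera images.
- jig: the rib jig, screwed to the bench: grey base plate 230 x 360 x 12, upright aluminium rib along its far side. Origin on the bench surface; x = direction in which the gate closes, y along the shut gate towards its hinge, z up. All sizes in mm; 'jig (..)' below means in this frame.
- hinge (a point): point on the gate's vertical hinge axis, 90 above the bench, at jig (-30, 120). The gate is a plate 12 thick, 190 long, top 73 above the bench; shut, it runs from the hinge along -y.
- gate (a joint): gate angle, rad: 0 = shut, grows as the free end swings towards jig -x; stays where left. Range -0.12 to 0.9, starts at 0.3 to 0.6. From about 0.13 rad inwards a spring plunger 120 from the hinge pushes it open with 1.5 N rising 0.15 N per mm. With the bar in the notch the gate reads between -0.08 and 0.08, as the striker stands.
- latch (a joint): angle of the steel latch bar, rad: 0 = level, resting on the gate; grows as the tip rises, stops at 0.35; falls by its own weight (about 140 g). The bar is 16 high, 8 thick, in the plane of the gate just above its top, pivots on the gate 60 from the hinge axis at height 90; its tip ends 175 beyond the pivot.
- tab (a point): centre of the red thumb tab on the bar: 10 thick across the gate, 22 along the bar, 45 tall; pinch it across its thickness from above. It turns with the bar. It lies 90 along the bar from the pivot and 30.5 above the bar's middle line (height 120.5 when level); the bar's top edge is 22.5 below it.
- notch (a point): fixed mark: nominal middle of the brass striker's notch, jig (-30, -100, 82), 220 from the hinge axis, where the lowered bar's underside lies. Notch 12 wide in jig x. On the robot's side of it a square tooth 14 thick rises 18 above this point: the bar passes it only when lifted over 0.13 rad (0.25 is plenty). The striker is 34 wide along the gate.
- backplate (a point): fixed mark: nominal face of the striker's backplate, 6 beyond the notch mark, at height 115. The plate rises to height 150 and stops even a fully lifted bar. The whole striker may be clamped up to 14 nearer or farther in jig x than these marks: not measured, feel it by pushing the lifted bar in until it stops, then lower along it. The bar may press on the striker with 8 N at most.
- wood_block: pale wood offcut 140 x 89 x 38, lying flat beside the jig; origin under its centre; leave it alone
- rivet_cup: white open plastic cup, 72 across, 55 tall; origin under its centre; leave it alone
- tape_roll: roll of blue tape lying flat, 104 across, 25 thick; origin under its centre; leave it alone
- pliers: steel fastener pliers lying flat, 155 long, handles towards its -x; origin under the pivot; leave it alone
- deburr: orange-handled hand tool, about 200 long and 30 thick, lying along its x; origin under its middle; leave it alone
- rivet_jar: jar with a red cap, 60 across, 75 tall; origin under its centre; leave it alone
- bucking_bar: dark steel cylinder standing on end, 32 across, 60 tall; origin under its centre; leave it alone

How it is judged:
By the outcome, as a careful person would: the job done as asked, in the order asked, and still so for the second after the job is handed in, with the robot touching nothing.
It also fails if it takes over 58 s, if anything falls off the work surface, if the arm or the gripper's body presses on something with over 40 N, if the wrist force passes 120 N, or if a joint passes its speed limit or range.

## Robot

A 6-joint arm with a two-finger parallel gripper is mounted at the origin on the work surface. World frame = base frame: x ahead of the robot, y to its left, z up, the work surface at z = 0. Lengths are in mm, angles in degrees, forces in N, time in s.
With the tool pointing down it reaches from about 350 to 850 mm from the base axis. Payload 8.1 kg.
Tool frame: the origin (TCP) lies on the centre line of the jaws, within the pads' length; the fingertips stand 19 mm ahead of it and the grasp point (between the pads) is the TCP; z points along the fingers, y is the direction in which the jaws open and shut (so a half turn about z gives the same grasp; the last joint's range is limited). The gripper opens to 85 mm and grips with 20 to 120 N. Pads are 22 mm wide; open, the fingers measure 114 mm over their backs; the gripper's body (76 mm by 85 mm) begins 54 mm behind the grasp point. The pads swing forward as they close: fully open they stand 13 mm farther back than shut.
Start: joints at [-69.122, 7.471, 85.268, -0, 87.261, -4.893], TCP at [260.891, -540.316, 250.292] pointing down, gripper open.
Joint ranges: [-169.43, 169.43], [-51.17, 129.36], [1.28, 143.12], [-76.62, 256.62], [0, 156.53], [-152.29, 152.29]. Speed limits (degrees/s): [136.94, 136.94, 159.86, 180, 180, 180].

## Interface

Orientations are given as [roll, pitch, yaw] about the fixed x, y, z axes, in that order (R = Rz(yaw) Ry(pitch) Rx(roll)).
In Python, from bench import r, viewer gives the robot as it stands.
- The arm moves only by the tool carry_out, never from a script. Its argument "commands" is a list that holds one entry, the list of rows, each a list of 7 numbers: the finger opening in mm, from 0 to 85.4, then the shift along the tool's x, y, z in mm, then the turn, a rotation vector about the tool's x, y, z in degrees. A call has 1 to 5 rows; each row is the pose to reach, as a shift and turn from the pose commanded when the call began, along the tool's axes at that moment; what a row does not reach only later rows make up. A row lasts 1/8 s, in which the tool goes at most 62.5 mm and 10.7 degrees, less where a joint would pass 70% of its speed; a pose out of reach is approached as far as the arm can. A call with a gripper value outside its range is refused whole. The fingers move at their own pace and stop on an object; "grip_force" is the grip in N (left out, the last holds). Time passes only in rows, so rows that repeat a pose let the fingers close. It gives the time, the measured TCP pose, the force and the opening at its end, in the units of the state.
- r.sense(): the state, without advancing time (a new reading comes with each control period).
- viewer.snapshot(name): name is "scene" or "top" or "wrist"; returns the picture (400x640x3 uint8, red, green, blue); there is no depth.
- viewer.calibration(name): a dict with "camera_matrix" (3x3 intrinsics, pixels), "rvec" (rotation vector, rad) and "tvec" (3), from world to camera coordinates, as OpenCV has them. Camera axes: x right, y down, z forward; pixel columns grow to the right and rows downward; lengths in mm; the calibration is good to about 2 mm. A picture is of the moment at which its call begins: read the wrist's pose just before it. calibration takes no time and is no camera call; for the wrist camera it gives the pose at the moment of the call.
- r.hand_in(): hands the job in, once; it reports no verdict.
The state is a dict: "time": time; "joint_pos": joint angles; "qd": joint speeds; "joint_efforts": joint torques, N m; "tool_pos": TCP position; "tcp_rot": TCP orientation; "ft_force": force on the tool from outside, world axes, zero at the start; "wrist_torque": the same for the moment, N m; "finger_gap": finger opening in mm.
Only numpy, scipy, OpenCV 4.12 (cv2) and the standard library are available. Lean on these libraries where they do the work, as an engineer would, in place of code of your own. Each camera call takes 0.05 s, during which the arm holds its last target. There are 200 camera calls.

## Working session

There is one attempt and no reset: what is moved stays moved. The work goes in short steps, Python scripts to look and compute and a tool call to move; the robot and the scene stay as the last step left them, time stands still between calls to the robot, and variables do not carry over. Pictures are saved under pics/ and viewed, about 8 in all and at most 12, crops included, and the job is handed in when it is done.

Besides the shell and the picture viewer there is one more tool, called after "Request:" in YAML: its name, and indented under it one key for each argument. carry_out: Moves the arm, as the interface text tells. Its arguments: {"type":"object","properties":{"commands":{"type":"array","items":{"type":"array","items":{"type":"array","items":{"type":"number"}}}},"grip_force":{"type":"number"}},"required":["commands"]}

```bash
ls; mkdir -p pics
python3 - <<'E'
from bench import r, viewer
import cv2,numpy as np
s=r.sense();print(s['time'],s['tool_pos'],s['tcp_rot'],s['ft_force'],s['finger_gap'])
for n in("scene","top"):
    cv2.imwrite(f"pics/{n}0.png",viewer.snapshot(n)[:,:,::-1]); c=viewer.calibration(n)
    R=cv2.Rodrigues(np.array(c['rvec'],float))[0];print(n,c['camera_matrix'],(-R.T@np.array(c['tvec']).ravel()).round(),R.round(2).tolist())
E
```

```text
pics
0.0 [ 260.70656133 -539.83960893  249.24548768] [-1.79896121e+02 -9.62602233e-03  2.57712260e+01] [-0.20741164 -0.42669472 -0.14350366] 85.58745644957615
scene [[389.46845954   0.         319.16490846]
 [  0.         389.46845954 197.97055551]
 [  0.           0.           1.        ]] [951. 198. 821.] [[-0.35, 0.94, -0.01], [0.8, 0.29, -0.53], [-0.49, -0.19, -0.85]]
top [[442.99175387   0.         318.79220337]
 [  0.         442.99175387 195.20030881]
 [  0.           0.           1.        ]] [ 320.   22. 1068.] [[-0.02, -1.0, 0.0], [-0.98, 0.02, -0.2], [0.2, -0.01, -0.98]]
```

View pics/top0.png

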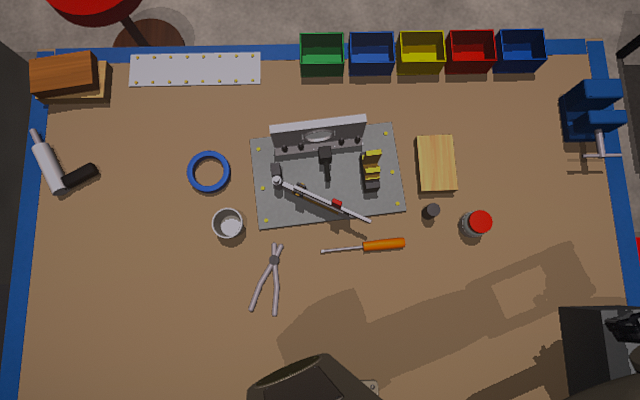

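View pics/scene0.png

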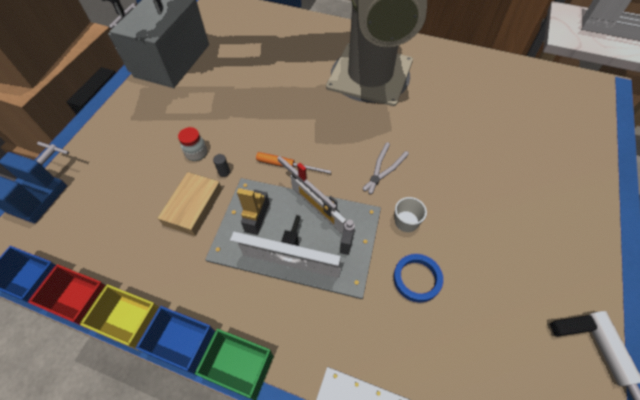

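The top view shows the jig plate at about (250–405, 122–229), the hinge post at (277,180), the red tab at (336,203), the bar tip at (370,221) and the brass striker at (371,165). The scene view shows the tab at (301,172) and the post top at (348,226). Next I'll zoom in for exact pixels.

Run:
```python
import cv2,numpy as np
t=cv2.imread('pics/top0.png')[110:240,240:420];s=cv2.imread('pics/scene0.png')[145:300,200:390]
cv2.imwrite('pics/tc.png',cv2.resize(t,None,fx=4.4,fy=4.4,interpolation=cv2.INTER_CUBIC))
for n,(a,b) in {'top':(240,420),'scene':(200,390)}.items():
    im=cv2.imread(f'pics/{n}0.png');h=cv2.cvtColor(im,cv2.COLOR_BGR2HSV)
    m=((h[...,0]<6)|(h[...,0]>174))&(h[...,1]>150)&(h[...,2]>80)
    k,l,st,c=cv2.connectedComponentsWithStats(m.astype(np.uint8))
    print(n,[(st[i].tolist(),c[i].round(1)) for i in range(1,k) if st[i][4]>8 and a<c[i][0]<b])
```

```text
top [([332, 199, 10, 7, 42], array([336.8, 201.8]))]
scene [([298, 163, 8, 17, 86], array([301.4, 170.6]))]
```

View pics/tc.png

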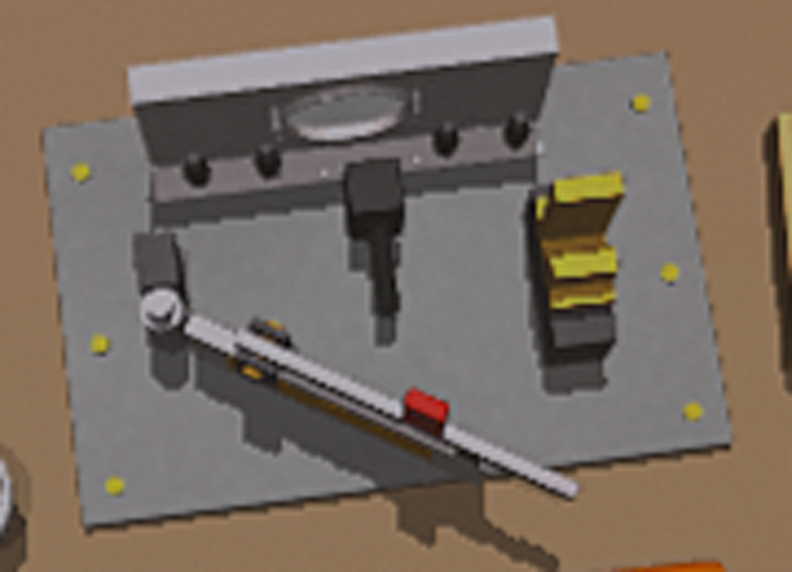

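The crop shows the plate corners at (44,128), (666,54), (730,442) and (86,527), the hinge cap at (162,306), the tab at (426,410), the bar tip at (574,490), and the tooth and backplate of the striker at (583,265) and (588,188).

```bash
cat > u.py <<'E'
import numpy as np,cv2
from bench import r,viewer
def ray(n,px,c=None):
    c=c or viewer.calibration(n);R=cv2.Rodrigues(np.array(c['rvec'],float))[0]
    d=R.T@np.linalg.inv(c['camera_matrix'])@np.array([px[0],px[1],1.]);return -R.T@np.array(c['tvec'],float).ravel(),d
def hit(n,px,z,c=None):
    o,d=ray(n,px,c);return o+d*(z-o[2])/d[2]
E
python3 - <<'E'
from u import *
f=lambda p,z:hit('top',(p[0]/4.4+240-.4,p[1]/4.4+110-.4),z)
C=np.array([f(p,12) for p in((44,128),(666,54),(730,442),(86,527))])[:,:2]
ctr=C.mean(0);print(C.round(1).tolist(),ctr)
print([np.linalg.norm(C[i]-C[(i+1)%4]).round(1) for i in range(4)])
yv=(C[0]-C[1])+(C[3]-C[2]);a=np.arctan2(-yv[0],yv[1]);xv=(C[0]-C[3])+(C[1]-C[2])
print('yaw',np.degrees(a),np.degrees(np.arctan2(xv[1],xv[0])))
R=np.array([[np.cos(a),-np.sin(a)],[np.sin(a),np.cos(a)]])
j=lambda p:(R.T@(p[:2]-ctr)).round(1)
H=ctr+R@[-30,120];print('H',H)
for n,p,z in(('cap',(162,306),90),('cap',(162,306),100),('tip',(574,488),98),('tabtop',(427,400),143)): q=f(p,z);print(n,q.round(1),j(q))
for n,p in(('plate top far edge',(588,178)),('plate top near edge',(590,197))):print(n,j(f(p,150)))
for p in((583,253),(583,273)):print('tooth top',j(f(p,100)))
for p in((583,284),(583,303)):print('tooth lower?',j(f(p,82)),j(f(p,100)))
# tab two views
o1,d1=ray('top',(336.8,201.8));o2,d2=ray('scene',(301.4,170.6))
s=np.linalg.lstsq(np.c_[d1,-d2],o2-o1,rcond=None)[0];p1=o1+d1*s[0];p2=o2+d2*s[1];m=(p1+p2)/2;print('tab',m,p1-p2)
v=m[:2]-H;vj=R.T@v;print('gate angle',np.arctan2(-vj[0],-vj[1]),np.linalg.norm(v))
t=f((574,488),98)[:2]-H;vj=R.T@t;print('gate tip',np.arctan2(-vj[0],-vj[1]),np.linalg.norm(t))
E
```

```text
[[681.7, 185.4], [718.6, -170.0], [493.0, -193.1], [453.6, 160.4]] [586.72349333  -4.31319363]
[np.float64(357.3), np.float64(226.8), np.float64(355.6), np.float64(229.4)]
yaw 6.149710712161439 6.0525117859382025
H [544.040924   111.78244916]
cap [557.5 111.6  90. ] [-16.7 118.4]
cap [555.1 110.7 100. ] [-19.2 117.7]
tip [457.2 -95.8  98. ] [-138.6  -77.1]
tabtop [495.2 -21.2 143. ] [-92.8  -7. ]
plate top far edge [   5.7 -100. ]
plate top near edge [ -4.  -99.5]
tooth top [-19.  -99.8]
tooth top [-29.5 -98.2]
tooth lower? [ -31.  -100.1] [-35.2 -97.3]
tooth lower? [-41.1 -98.6] [-45.1 -95.8]
tab [495.84874994 -22.40539641 124.8656321 ] [-0.0791638   0.24652544 -0.0263019 ]
gate angle 0.45212641843610407 142.57932367210014
gate tip 0.5035294465416974 224.9961373485148
```

Run:
```python
import cv2
s=cv2.imread('pics/scene0.png')[145:300,200:390]
cv2.imwrite('pics/sc.png',cv2.resize(s,None,fx=3.8,fy=3.8,interpolation=cv2.INTER_CUBIC))
```

```text
(no output)
```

View pics/sc.png

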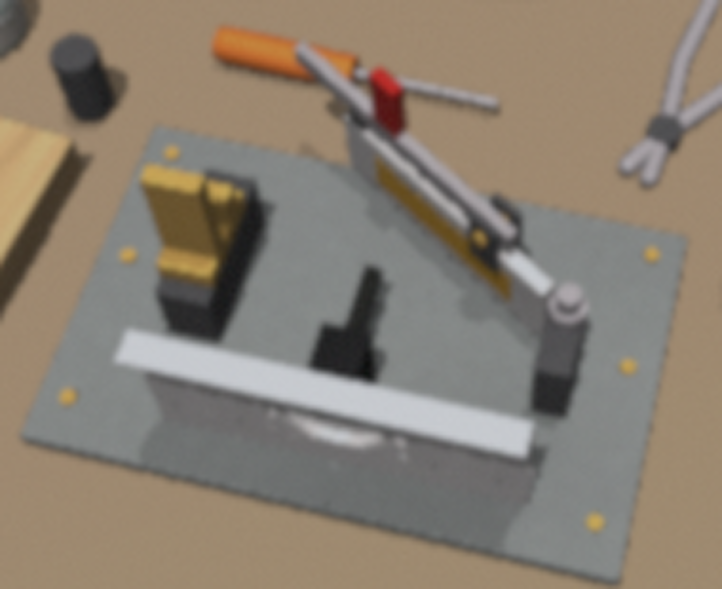

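The scene crop shows the cap at (568,297), the bar tip at (301,47), the tab at (388,98) and the backplate's top edge from (145,170) to (204,178). I'll triangulate these.

```bash
cat >> u.py <<'E'
def tri(a,b):
    o1,d1=a;o2,d2=b;s=np.linalg.lstsq(np.c_[d1,-d2],o2-o1,rcond=None)[0];p1=o1+d1*s[0];p2=o2+d2*s[1];return (p1+p2)/2,np.linalg.norm(p1-p2)
E
python3 - <<'E'
from u import *
T=lambda p:ray('top',(p[0]/4.4+240-.4,p[1]/4.4+110-.4)); S=lambda p:ray('scene',(p[0]/3.8+200-.4,p[1]/3.8+145-.4))
for n,a,b in(('cap',(162,304),(568,296)),('tip',(574,488),(301,47)),('tab',(426,410),(388,100)),('bpfar R',(622,176),(145,170)),('bpfar L',(555,184),(204,178))):
    m,e=tri(T(a),S(b));print(n,m.round(1),e.round(1))
C=np.array([hit('scene',(p[0]/3.8+199.6,p[1]/3.8+144.6),12) for p in((157,126),(687,238),(620,580),(23,437))]);print(C.round(1))
E
```

```text
cap [560.5 111.8  82.6] 1.0
tip [457.7 -96.4  94.9] 0.5
tab [494.4 -22.  121.9] 1.0
bpfar R [ 602.8 -119.2  152.9] 0.5
bpfar L [598.4 -85.7 156.2] 0.8
[[ 495.1 -194.1   12. ]
 [ 458.   160.7   12. ]
 [ 683.1  185.6   12. ]
 [ 722.5 -168.5   12. ]]
```

```bash
cat >> u.py <<'E'
import json,os
from scipy.spatial.transform import Rotation as Q
H=np.array([560.5,112,0]);YAW=np.radians(6.1)
def cmd0():  # commanded pose, tracked
    if os.path.exists('c.json'): d=json.load(open('c.json'));return np.array(d['p']),Q.from_quat(d['q'])
    return np.array([260.891,-540.316,250.292]),Q.from_euler('xyz',[180,0,25.771],degrees=True)
def applied(row):
    p,q=cmd0();p2=p+q.apply(row[:3]);q2=q*Q.from_rotvec(row[3:],degrees=True)
    json.dump(dict(p=p2.tolist(),q=q2.as_quat().tolist()),open('c.json','w'))
def pose(th,ph,up=4,H=H):
    a=YAW-th;h=np.array([np.sin(a),-np.cos(a),0]);n=np.array([np.cos(a),np.sin(a),0]);z=np.array([0,0,1.])
    b=np.cos(ph)*h+np.sin(ph)*z;u=-np.sin(ph)*h+np.cos(ph)*z
    p=H+60*h+90*z+90*b+(30.5+up)*u
    return p,Q.from_matrix(np.c_[np.cross(n,-u),n,-u])
def rows(ths):
    p0,q0=cmd0()
    for t in ths:
        p,q=pose(*t);print(np.r_[q0.inv().apply(p-p0),(q0.inv()*q).as_rotvec(degrees=True)].round(1).tolist())
def st():
    s=r.sense();p,q=cmd0();print(round(s['time'],2),s['tool_pos'].round(1),'cmd',p.round(1),'F',s['ft_force'].round(2),'tau',s['wrist_torque'].round(2),'gap',round(s['finger_gap'],1))
E
python3 -c "
from u import *
rows([(.56,0,84)]);st()"
```

```text
[435.6, -364.3, 45.8, 0.0, 0.0, -38.2]
0.1 [ 260.7 -539.9  249.3] cmd [ 260.9 -540.3  250.3] F [-0.36  0.7  -0.49] tau [ 0.03  0.01 -0.03] gap 85.3
```

Request:
carry_out:
  commands:
    - [[85,43,-36,5,0,0,-4],[85,87,-73,9,0,0,-8],[85,130,-109,14,0,0,-11],[85,174,-146,18,0,0,-15],[85,218,-182,23,0,0,-19]]

```text
time: 0.72
tool_pos: [378.4, -279.8, 226.9]
tcp_rot: [-180.0, -0.0, 44.9]
ft_force: [0.2, 0.1, 0.6]
finger_gap: 85.2
```

```bash
python3 -c "
from u import *
applied([218,-182,23,0,0,-19]);st();rows([(.56,0,84)])"
```

```text
0.72 [ 378.4 -279.8  226.9] cmd [ 378.1 -281.6  227.3] F [0.16 0.09 0.58] tau [-0.03 -0.05  0.05] gap 85.2
[265.1, -101.5, 22.8, 0.0, 0.0, -19.2]
```

Request:
carry_out:
  commands:
    - [[85,53,-20,4,0,0,-4],[85,106,-41,9,0,0,-8],[85,159,-61,14,0,0,-12],[60,212,-81,18,0,0,-16],[40,265,-101,23,0,0,-19]]

```text
time: 1.35
tool_pos: [495.4, -21.5, 204.0]
tcp_rot: [180.0, 0.0, 63.9]
ft_force: [0.8, -0.7, 0.5]
finger_gap: 51.5
```

Run:
```python
from u import *
applied([265,-101,23,0,0,-19]);st()
c=viewer.calibration('wrist');im=viewer.snapshot('wrist')[:,:,::-1].copy();cv2.imwrite('pics/w1.png',im)
json.dump({k:np.array(v).tolist() for k,v in c.items()},open('w1.json','w'));st()
h=cv2.cvtColor(im,cv2.COLOR_BGR2HSV);m=((h[...,0]<6)|(h[...,0]>174))&(h[...,1]>150)&(h[...,2]>80)
k,l,s,cc=cv2.connectedComponentsWithStats(m.astype(np.uint8));print([(s[i].tolist(),cc[i].round(1)) for i in range(1,k) if s[i][4]>50])
```

```text
1.35 [495.4 -21.5 204. ] cmd [495.1 -23.3 204.3] F [ 0.84 -0.72  0.54] tau [-0.01 -0.03 -0.03] gap 51.5
1.4 [496.8 -15.6 203.2] cmd [495.1 -23.3 204.3] F [-2.    4.39  0.91] tau [0.18 0.04 0.05] gap 43.7
[([307, 193, 15, 49, 597], array([314.4, 218.5]))]
```

View pics/w1.png

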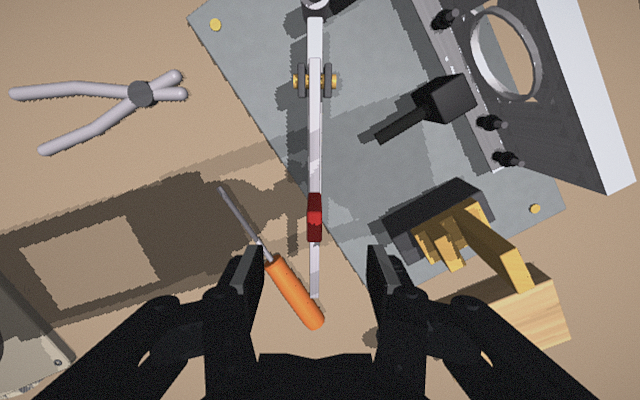

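The wrist view shows the bar nearly vertical: pivot at (315,80), tab at (314,218), tip at (315,297). The fingers straddle it symmetrically. I'll check the bar line's position and angle.

Run:
```python
from u import *
c=json.load(open('w1.json'));c={k:np.array(v) for k,v in c.items()}
A=hit('w',(316,60),98,c);B=hit('w',(315.5,290),98,c);pv=hit('w',(315,80),90,c);tip=hit('w',(315.5,298),98,c)
for n,v in dict(A=A,B=B,pv=pv,tip=tip,tabtopnear=hit('w',(314.5,193),143,c),tabtopfar=hit('w',(314.5,241),143,c)).items():print(n,v.round(1))
d=B-A;print('th',np.arctan2(-d[0],-d[1])+YAW,'len pv-tip',np.linalg.norm((tip-pv)[:2]))
st();rows([(.56,0,4)])
```

```text
A [541.6  68.5  98. ]
B [462.7 -92.2  98. ]
pv [535.6  57.8  90. ]
tip [459.2 -99.3  98. ]
tabtopnear [505.7  -2.6 143. ]
tabtopfar [491.5 -31.6 143. ]
th 0.562861779920757 len pv-tip 174.71070579838275
1.4 [496.8 -15.6 203.2] cmd [495.1 -23.3 204.3] F [-2.    4.39  0.91] tau [0.18 0.04 0.05] gap 43.7
[0.3, -0.5, 79.8, 0.0, 0.0, -0.2]
```

Request:
carry_out:
  commands:
    - [[40,0,0,20,0,0,0],[40,0,0,45,0,0,0],[40,0,0.5,65,0,0,0],[40,0,0.5,80,0,0,0],[40,0,0.5,80,0,0,0]]

```text
time: 2.02
tool_pos: [494.4, -23.4, 122.9]
tcp_rot: [-179.8, 0.0, 63.8]
ft_force: [0.2, -0.1, -0.2]
finger_gap: 39.8
```

```bash
sed -i 's/^H=np.array(.*;YAW/H=np.array([561.2,111.7,0]);YAW/' u.py
python3 - <<'E'
from u import *
applied([0,0.5,80,0,0,0]);st()
c=viewer.calibration('wrist');im=viewer.snapshot('wrist')[:,:,::-1].copy();cv2.imwrite('pics/w2.png',im)
st()
E
```

```text
2.02 [494.4 -23.4 122.9] cmd [495.5 -23.5 124.3] F [ 0.23 -0.09 -0.19] tau [ 0.02 -0.04  0.01] gap 39.8
2.08 [495.2 -23.5 124. ] cmd [495.5 -23.5 124.3] F [ 0.85 -0.06 -0.11] tau [ 0.03 -0.    0.01] gap 40.0
```

View pics/w2.png

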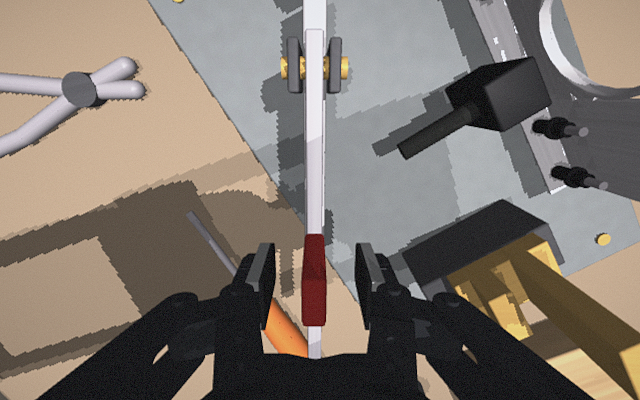

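The tab (302–326, 235–325) sits between the pads, with about equal gaps on each side. I'll close the gripper.

Request:
carry_out:
  commands:
    - [[4,0,0,0,0,0,0],[4,0,0,0,0,0,0],[4,0,0,0,0,0,0],[4,0,0,0,0,0,0],[4,0,0,0,0,0,0]]
  grip_force: 40

```text
time: 2.7
tool_pos: [495.9, -23.6, 125.3]
tcp_rot: [179.9, -0.0, 63.8]
ft_force: [-3.3, 0.1, 5.8]
finger_gap: 9.6
```

Run:
```python
from u import *
st();p,q=cmd0();pp,_=pose(.562,0,4);print('offset tool frame',q.inv().apply(p-pp).round(1))
rows([(.562,f,4) for f in(0.05,.11,.17,.22,.26)])
```

```text
2.7 [495.9 -23.6 125.3] cmd [495.5 -23.5 124.3] F [-3.32  0.14  5.82] tau [0.23 0.54 0.38] gap 9.6
offset tool frame [-0.3  0.5  0.2]
[2.2, -0.5, -4.7, -0.0, -2.9, -0.1]
[4.7, -0.5, -9.9, -0.0, -6.3, -0.1]
[7.5, -0.5, -14.9, -0.0, -9.7, -0.1]
[10.0, -0.5, -19.0, -0.0, -12.6, -0.1]
[12.2, -0.5, -22.2, -0.0, -14.9, -0.1]
```

Request:
carry_out:
  commands:
    - [[4,2,-0.4,-5,0,-3,0],[4,4.7,-0.4,-10,0,-6.3,0],[4,7.5,-0.4,-15,0,-9.7,0],[4,10,-0.4,-19,0,-12.6,0],[4,12,-0.4,-22,0,-15,0]]

```text
time: 3.32
tool_pos: [500.6, -12.6, 147.0]
tcp_rot: [180.0, 15.1, 63.8]
ft_force: [-4.4, -0.2, 4.3]
finger_gap: 9.5
```

Run:
```python
from u import *
applied([12,-.4,-22,0,-15,0]);st()
rows([(t,.26,4) for t in(.53,.48,.42,.36,.3)])
```

```text
3.33 [500.6 -12.6 147. ] cmd [500.5 -12.6 146.3] F [-4.44 -0.17  4.25] tau [0.2  0.4  0.25] gap 9.5
[0.2, 4.3, -0.3, -0.5, 0.1, -1.9]
[0.6, 11.2, -0.4, -1.2, 0.1, -4.7]
[1.5, 19.4, -0.6, -2.1, 0.1, -8.0]
[2.9, 27.6, -1.0, -3.0, 0.1, -11.3]
[4.8, 35.6, -1.5, -3.9, 0.1, -14.6]
```

Request:
carry_out:
  commands:
    - [[4,0.2,4.3,-0.3,-0.5,0,-1.9],[4,0.6,11.2,-0.4,-1.2,0,-4.7],[4,1.5,19.4,-0.6,-2.1,0,-8],[4,2.9,27.6,-1,-3,0,-11.3],[4,4.8,35.6,-1.5,-3.9,0.1,-14.6]]

```text
time: 3.95
tool_pos: [535.1, -24.0, 146.9]
tcp_rot: [180.0, 14.9, 79.0]
ft_force: [-2.1, -1.4, 3.0]
finger_gap: 9.1
```

Run:
```python
from u import *
applied([4.8, 35.6, -1.5, -3.9, 0.1, -14.6]);st()
for n in('wrist','scene'): cv2.imwrite(f'pics/{n}3.png',viewer.snapshot(n)[:,:,::-1])
a=cv2.imread('pics/wrist3.png');b=cv2.resize(cv2.imread('pics/scene3.png')[100:300,190:390],(400,400));cv2.imwrite('pics/c3.png',np.hstack([a[:,120:520],b]))
st();rows([(t,.26,4) for t in(.26,.22,.18,.15,.12)])
```

```text
3.95 [535.1 -24.  146.9] cmd [534.6 -23.8 146.5] F [-2.09 -1.39  3.05] tau [0.13 0.29 0.11] gap 9.1
4.05 [535.1 -24.1 146.9] cmd [534.6 -23.8 146.5] F [-2.41 -2.15  4.55] tau [-0.01  0.27  0.22] gap 9.7
[0.1, 5.5, -0.0, -0.6, 0.0, -2.2]
[0.4, 11.1, -0.1, -1.2, 0.0, -4.5]
[1.0, 16.5, -0.2, -1.8, 0.0, -6.7]
[1.5, 20.7, -0.4, -2.2, 0.0, -8.3]
[2.2, 24.7, -0.6, -2.7, 0.0, -10.0]
```

View pics/c3.png

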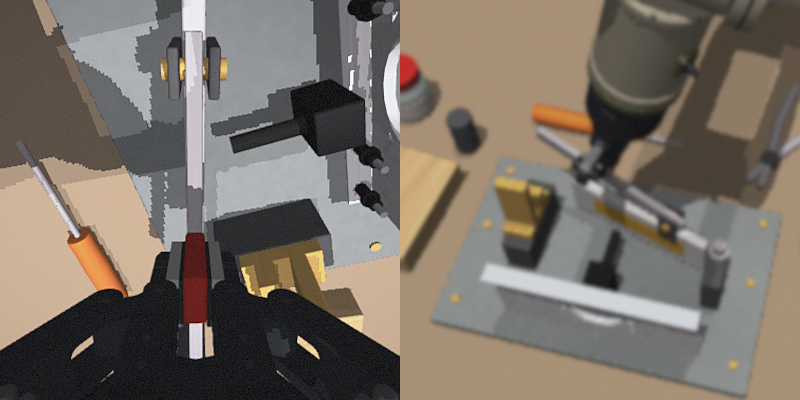

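The left half shows the tab held and the bar in line. The right half shows the bar tilted up from the gate with its tip still short of the striker. I'll carry on inward.

Request:
carry_out:
  commands:
    - [[4,0.1,5.5,0,-0.6,0,-2.2],[4,0.4,11,-0.1,-1.2,0,-4.5],[4,1,16.5,-0.2,-1.8,0,-6.7],[4,1.5,20.7,-0.4,-2.2,0,-8.3],[4,2.2,24.7,-0.6,-2.7,0,-10]]

```text
time: 4.68
tool_pos: [559.4, -26.5, 146.8]
tcp_rot: [180.0, 14.9, 89.3]
ft_force: [-2.7, -2.2, 5.6]
finger_gap: 9.5
```

Run:
```python
from u import *
applied([2.2, 24.7, -.6, -2.7, 0, -10]);st();rows([(t,.26,4) for t in(.11,.1,.09,.08,.07)])
```

```text
4.67 [559.4 -26.5 146.8] cmd [559.3 -26.3 146.5] F [-2.73 -2.15  5.6 ] tau [0.02 0.4  0.06] gap 9.5
[-0.0, 1.4, 0.0, -0.1, 0.0, -0.5]
[-0.0, 2.8, 0.0, -0.3, 0.0, -1.1]
[0.0, 4.2, 0.0, -0.4, 0.0, -1.7]
[0.1, 5.6, 0.0, -0.5, 0.0, -2.2]
[0.1, 6.9, 0.0, -0.7, 0.0, -2.8]
```

Request:
carry_out:
  commands:
    - [[4,0,1.4,0,-0.1,0,-0.5],[4,0,2.8,0,-0.3,0,-1.1],[4,0,4.2,0,-0.4,0,-1.7],[4,0,5.6,0,-0.5,0,-2.2],[4,0,5.6,0,-0.5,0,-2.2]]

```text
time: 5.3
tool_pos: [564.8, -26.5, 146.7]
tcp_rot: [-179.9, 14.9, 91.5]
ft_force: [-2.2, -2.0, 6.3]
finger_gap: 9.5
```

Run:
```python
from u import *
applied([0,5.6,0,-.5,0,-2.2]);st();rows([(t,.26,4) for t in(.075,.07,.065,.06,.05,.04,.03)])
```

```text
5.3 [564.8 -26.5 146.7] cmd [564.9 -26.4 146.5] F [-2.16 -2.01  6.27] tau [0.04 0.43 0.05] gap 9.5
[0.1, 0.6, 0.0, -0.1, 0.0, -0.3]
[0.1, 1.3, 0.0, -0.2, 0.0, -0.6]
[0.1, 2.0, 0.0, -0.3, 0.0, -0.8]
[0.1, 2.7, 0.0, -0.3, 0.0, -1.1]
[0.1, 4.1, 0.0, -0.5, 0.0, -1.7]
[0.2, 5.5, -0.0, -0.6, 0.0, -2.2]
[0.2, 6.9, -0.0, -0.8, 0.0, -2.8]
```

Request:
carry_out:
  commands:
    - [[4,0.1,1.3,0,-0.2,0,-0.6],[4,0.1,2.7,0,-0.3,0,-1.1],[4,0.1,4.1,0,-0.5,0,-1.7],[4,0.2,5.5,0,-0.6,0,-2.2],[4,0.2,5.5,0,-0.6,0,-2.2]]

```text
time: 5.92
tool_pos: [570.3, -26.2, 146.7]
tcp_rot: [-180.0, 14.9, 93.8]
ft_force: [-3.1, -2.2, 5.2]
finger_gap: 9.4
```

Run:
```python
from u import *
applied([.2,5.5,0,-.6,0,-2.2]);st();rows([(t,.26,4) for t in(.03,.02,.01,0)])
im=viewer.snapshot('top')[:,:,::-1];cv2.imwrite('pics/t4.png',cv2.resize(im[110:240,240:420],None,fx=4.4,fy=4.4,interpolation=cv2.INTER_CUBIC))
w=viewer.snapshot('wrist')[:,:,::-1];cv2.imwrite('pics/w4.png',w)
cv2.imwrite('pics/c4.png',np.hstack([w[:,120:520],cv2.resize(im[130:230,300:400],(400,400),interpolation=cv2.INTER_CUBIC)]))
```

```text
5.92 [570.3 -26.2 146.7] cmd [570.4 -26.1 146.5] F [-3.09 -2.24  5.19] tau [-0.    0.48  0.03] gap 9.4
[-0.0, 1.4, -0.0, -0.2, 0.0, -0.6]
[-0.0, 2.7, -0.0, -0.3, 0.0, -1.1]
[0.0, 4.1, -0.0, -0.5, 0.0, -1.7]
[0.1, 5.5, -0.0, -0.6, 0.0, -2.2]
```

View pics/c4.png

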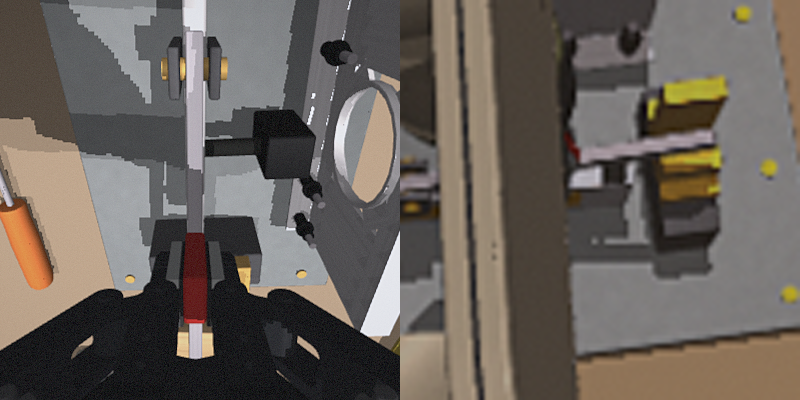

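The left half shows the bar centred in the jaws. The right half (top view) shows the bar tip at about (700,142), over the tooth, with a gap to the backplate. From here I'll feel forward in small steps.

Request:
carry_out:
  commands:
    - [[4,0,0.7,0,-0.1,0,-0.3],[4,0,1.4,0,-0.2,0,-0.6],[4,0,1.4,0,-0.2,0,-0.6]]

```text
time: 6.4
tool_pos: [571.6, -26.1, 146.6]
tcp_rot: [-180.0, 14.9, 94.4]
ft_force: [-2.9, -1.9, 5.8]
finger_gap: 9.5
```

Request:
carry_out:
  commands:
    - [[4,0,0.7,0,-0.1,0,-0.3],[4,0,1.4,0,-0.2,0,-0.6],[4,0,1.4,0,-0.2,0,-0.6]]

```text
time: 6.78
tool_pos: [573.0, -26.1, 146.6]
tcp_rot: [180.0, 14.9, 95.0]
ft_force: [-2.9, -2.5, 6.2]
finger_gap: 9.7
```

Run:
```python
from u import *
for i in range(2):applied([0,1.4,0,-.2,0,-.6])
st();rows([(t,.26,4) for t in(.02,.01,0,-.01)])
```

```text
6.78 [573.  -26.1 146.6] cmd [573.2 -25.9 146.5] F [-2.95 -2.48  6.24] tau [-0.09  0.53 -0.05] gap 9.7
[-0.0, -0.1, -0.0, 0.1, 0.0, 0.1]
[-0.0, 1.3, -0.0, -0.1, 0.0, -0.5]
[0.0, 2.7, -0.0, -0.2, 0.0, -1.0]
[0.0, 4.1, -0.0, -0.4, 0.0, -1.6]
```

Request:
carry_out:
  commands:
    - [[4,0,0.7,0,-0.1,0,-0.3],[4,0,1.4,0,-0.1,0,-0.6],[4,0,1.4,0,-0.1,0,-0.6]]

```text
time: 7.15
tool_pos: [574.5, -26.0, 146.6]
tcp_rot: [-180.0, 14.9, 95.6]
ft_force: [-3.6, -2.3, 5.2]
finger_gap: 9.6
```

Request:
carry_out:
  commands:
    - [[4,0,0.7,0,-0.1,0,-0.3],[4,0,1.4,0,-0.2,0,-0.5],[4,0,1.4,0,-0.2,0,-0.5]]

```text
time: 7.52
tool_pos: [575.7, -25.8, 146.6]
tcp_rot: [180.0, 14.9, 96.1]
ft_force: [-3.8, -2.4, 4.3]
finger_gap: 9.6
```

Run:
```python
from u import *
applied([0,1.4,0,-.1,0,-.6]);applied([0,1.4,0,-.2,0,-.5])
st();rows([(t,.26,4) for t in(0,-.01,-.02,-.03)])
```

```text
7.53 [575.7 -25.8 146.6] cmd [576.  -25.6 146.5] F [-3.77 -2.44  4.32] tau [ 0.    0.56 -0.13] gap 9.6
[-0.0, -0.1, -0.0, 0.1, 0.0, 0.1]
[-0.0, 1.3, -0.0, -0.1, 0.0, -0.5]
[0.0, 2.7, -0.0, -0.2, 0.0, -1.0]
[0.0, 4.0, -0.0, -0.4, 0.0, -1.6]
```

Request:
carry_out:
  commands:
    - [[4,0,0.7,0,-0.1,0,-0.3],[4,0,1.3,0,-0.1,0,-0.5],[4,0,1.3,0,-0.1,0,-0.5]]

```text
time: 7.9
tool_pos: [577.0, -25.7, 146.6]
tcp_rot: [-180.0, 14.9, 96.6]
ft_force: [-3.9, -3.3, 5.3]
finger_gap: 9.5
```

Run:
```python
from u import *
applied([0,1.3,0,-.1,0,-.5])
st();rows([(t,.26,4) for t in(-.01,-.02,-.03)])
```

```text
7.9 [577.  -25.7 146.6] cmd [577.3 -25.5 146.5] F [-3.89 -3.29  5.34] tau [ 0.05  0.57 -0.05] gap 9.5
[-0.0, -0.0, -0.0, 0.0, 0.0, 0.0]
[0.0, 1.4, -0.0, -0.1, 0.0, -0.5]
[0.0, 2.7, -0.0, -0.3, 0.0, -1.1]
```

Request:
carry_out:
  commands:
    - [[4,0,0.7,0,-0.1,0,-0.3],[4,0,1.3,0,-0.1,0,-0.5],[4,0,1.3,0,-0.1,0,-0.5]]

```text
time: 8.28
tool_pos: [578.2, -25.6, 146.5]
tcp_rot: [-180.0, 14.9, 97.2]
ft_force: [-4.9, -2.6, 5.2]
finger_gap: 9.3
```

Run:
```python
from u import *
applied([0,1.3,0,-.1,0,-.5])
st()
```

```text
8.28 [578.2 -25.6 146.5] cmd [578.6 -25.3 146.5] F [-4.93 -2.55  5.16] tau [ 0.02  0.61 -0.09] gap 9.3
```

Request:
carry_out:
  commands:
    - [[4,0,0.4,0,0,0,-0.2],[4,0,0.7,0,-0.1,0,-0.3],[4,0,0.7,0,-0.1,0,-0.3]]

```text
time: 8.65
tool_pos: [578.9, -25.5, 146.5]
tcp_rot: [-180.0, 14.9, 97.5]
ft_force: [-4.8, -3.0, 5.3]
finger_gap: 9.6
```

Run:
```python
from u import *
applied([0,.7,0,-.1,0,-.3])
st();rows([(t,.26,4) for t in(-.02,-.03,-.04)])
```

```text
8.65 [578.9 -25.5 146.5] cmd [579.3 -25.2 146.5] F [-4.78 -2.97  5.32] tau [-0.11  0.61 -0.07] gap 9.6
[0.0, -0.6, -0.0, 0.1, 0.0, 0.3]
[0.0, 0.7, -0.0, -0.1, 0.0, -0.3]
[0.0, 2.1, -0.0, -0.2, 0.0, -0.9]
```

Request:
carry_out:
  commands:
    - [[4,0,0.5,0,0,0,-0.2],[4,0,1,0,-0.1,0,-0.4],[4,0,1,0,-0.1,0,-0.4]]

```text
time: 9.02
tool_pos: [579.1, -25.5, 146.5]
tcp_rot: [-179.9, 14.9, 97.9]
ft_force: [-8.2, -2.3, 8.8]
finger_gap: 9.3
```

Run:
```python
from u import *
applied([0,1,0,-.1,0,-.4])
st()
```

```text
9.03 [579.1 -25.5 146.5] cmd [580.2 -25.1 146.5] F [-8.23 -2.28  8.83] tau [-0.15  1.2  -0.57] gap 9.3
```

Contact found: the measured position stopped at x=579.1 and the reaction rose by about 3.4 N. I'll back off about 1.6 mm, which leaves a slight gap inside the notch, and then lower.

Run:
```python
from u import *
rows([(-.021,f,4) for f in(.26,.22,.18,.15,.12,.09,.06,.03,.015,0)])
```

```text
[0.0, -1.5, -0.0, 0.2, 0.0, 0.6]
[-1.3, -1.5, 3.6, 0.2, 2.3, 0.6]
[-2.5, -1.5, 7.3, 0.1, 4.6, 0.6]
[-3.2, -1.6, 10.1, 0.1, 6.3, 0.6]
[-3.9, -1.6, 12.9, 0.1, 8.0, 0.6]
[-4.5, -1.6, 15.7, 0.1, 9.7, 0.6]
[-5.0, -1.6, 18.5, 0.1, 11.5, 0.6]
[-5.5, -1.6, 21.4, 0.1, 13.2, 0.6]
[-5.7, -1.6, 22.8, 0.1, 14.0, 0.6]
[-5.8, -1.6, 24.3, 0.1, 14.9, 0.6]
```

Request:
carry_out:
  commands:
    - [[4,0,-1.5,0,0.2,0,0.6],[4,0,-1.5,0,0.2,0,0.6],[4,-1.3,-1.5,3.6,0.2,2.3,0.6],[4,-2.5,-1.5,7.3,0.1,4.6,0.6],[4,-3.2,-1.5,10.1,0.1,6.3,0.6]]

```text
time: 9.65
tool_pos: [579.2, -31.3, 137.4]
tcp_rot: [-180.0, 8.5, 97.3]
ft_force: [-4.0, -2.9, 5.0]
finger_gap: 9.4
```

Run:
```python
from u import *
applied([-3.2,-1.5,10.1,.1,6.3,.6])
st();rows([(-.021,f,4) for f in(.135,.12,.11,.1,.09,.06,.03,.015,0)])
```

```text
9.65 [579.2 -31.3 137.4] cmd [579.5 -30.9 137.5] F [-4.02 -2.93  4.99] tau [-0.03  0.66 -0.06] gap 9.4
[-0.5, -0.1, 1.3, 0.0, 0.9, 0.0]
[-1.0, -0.1, 2.7, 0.0, 1.7, 0.0]
[-1.3, -0.1, 3.6, 0.0, 2.3, 0.0]
[-1.6, -0.1, 4.5, 0.0, 2.9, 0.0]
[-1.9, -0.1, 5.4, 0.0, 3.4, 0.0]
[-2.8, -0.1, 8.2, 0.0, 5.2, 0.0]
[-3.5, -0.1, 11.0, 0.0, 6.9, 0.0]
[-3.8, -0.1, 12.4, 0.0, 7.7, 0.0]
[-4.2, -0.1, 13.8, 0.0, 8.6, 0.0]
```

Request:
carry_out:
  commands:
    - [[4,-0.5,-0.1,1.3,0,0.9,0],[4,-1,-0.1,2.7,0,1.7,0],[4,-1.3,-0.1,3.6,0,2.3,0],[4,-1.6,-0.1,4.5,0,2.9,0],[4,-1.6,-0.1,4.5,0,2.9,0]]

```text
time: 10.28
tool_pos: [579.6, -33.5, 133.2]
tcp_rot: [180.0, 5.7, 97.3]
ft_force: [-4.3, -3.5, 5.0]
finger_gap: 9.1
```

Run:
```python
from u import *
applied([-1.6,-.1,4.5,0,2.9,0])
st();rows([(-.021,f,4) for f in(.085,.07,.055,.04,.025,.01,0)])
```

```text
10.28 [579.6 -33.5 133.2] cmd [579.7 -33.2 133.3] F [-4.35 -3.51  5.  ] tau [-0.19  0.66  0.01] gap 9.1
[-0.5, 0.0, 1.4, 0.0, 0.8, 0.0]
[-1.0, 0.0, 2.7, 0.0, 1.7, 0.0]
[-1.5, 0.0, 4.1, 0.0, 2.6, 0.0]
[-1.9, 0.0, 5.5, 0.0, 3.4, 0.0]
[-2.4, 0.0, 6.8, 0.0, 4.3, 0.0]
[-2.8, 0.0, 8.2, 0.0, 5.1, 0.0]
[-3.0, 0.0, 9.2, 0.0, 5.7, 0.0]
```

Request:
carry_out:
  commands:
    - [[4,-0.5,0,1.4,0,0.8,0],[4,-1,0,2.7,0,1.7,0],[4,-1.5,0,4.1,0,2.6,0],[4,-1.9,0,5.5,0,3.4,0],[4,-1.9,0,5.5,0,3.4,0]]

```text
time: 10.9
tool_pos: [579.9, -35.9, 127.8]
tcp_rot: [180.0, 2.3, 97.3]
ft_force: [-3.6, -3.4, 4.3]
finger_gap: 9.5
```

Run:
```python
from u import *
applied([-1.9,0,5.5,0,3.4,0])
st();rows([(-.021,f,4) for f in(.03,.02,.01,.005,0)])
```

```text
10.9 [579.9 -35.9 127.8] cmd [580.  -35.6 128. ] F [-3.56 -3.4   4.33] tau [-0.18  0.62  0.08] gap 9.5
[-0.4, 0.0, 0.9, 0.0, 0.6, 0.0]
[-0.7, 0.0, 1.8, 0.0, 1.2, 0.0]
[-1.0, 0.0, 2.7, 0.0, 1.7, 0.0]
[-1.2, 0.0, 3.1, 0.0, 2.0, 0.0]
[-1.3, 0.0, 3.6, 0.0, 2.3, 0.0]
```

Request:
carry_out:
  commands:
    - [[4,-0.3,0,0.9,0,0.6,0],[4,-0.7,0,1.8,0,1.2,0],[4,-0.9,0,2.4,0,1.5,0],[4,-0.9,0,2.4,0,1.5,0]]

```text
time: 11.4
tool_pos: [580.0, -36.9, 125.5]
tcp_rot: [-180.0, 0.8, 97.3]
ft_force: [-3.5, -4.2, 4.8]
finger_gap: 9.6
```

Run:
```python
from u import *
applied([-.9,0,2.4,0,1.5,0])
st();rows([(-.021,f,4) for f in(.01,.005,0)])
```

```text
11.4 [580.  -36.9 125.5] cmd [580.2 -36.6 125.7] F [-3.53 -4.23  4.84] tau [-0.17  0.6   0.08] gap 9.6
[-0.1, 0.0, 0.3, 0.0, 0.2, 0.0]
[-0.3, 0.0, 0.7, 0.0, 0.5, 0.0]
[-0.5, 0.0, 1.2, 0.0, 0.8, 0.0]
```

The bar is level in the notch. Before letting go I'll ease it back towards the tooth so the spring can't snap it.

Request:
carry_out:
  commands:
    - [[4,-0.1,-0.4,0.3,0,0.2,0.1],[4,-0.1,-0.8,0.3,0,0.2,0.3],[4,-0.1,-1.2,0.3,0,0.2,0.4],[4,-0.1,-1.6,0.3,0,0.2,0.6],[4,-0.1,-1.6,0.3,0,0.2,0.6]]

```text
time: 12.02
tool_pos: [578.6, -37.1, 125.4]
tcp_rot: [180.0, 0.6, 96.7]
ft_force: [-3.6, -3.5, 5.0]
finger_gap: 9.6
```

Run:
```python
from u import *
applied([-.1,-1.6,.3,0,.2,.6])
st()
```

```text
12.03 [578.6 -37.1 125.4] cmd [578.6 -36.9 125.4] F [-3.64 -3.5   5.01] tau [-0.38  0.63 -0.02] gap 9.6
```

Request:
carry_out:
  commands:
    - [[4,0,-0.5,0,0,0,0.2],[4,0,-0.9,0,0,0,0.3],[4,0,-0.9,0,0,0,0.3]]

```text
time: 12.4
tool_pos: [577.9, -37.2, 125.4]
tcp_rot: [179.9, 0.6, 96.4]
ft_force: [-0.6, -5.6, 2.7]
finger_gap: 9.4
```

Run:
```python
from u import *
applied([0,-.9,0,0,0,.3])
st()
```

```text
12.4 [577.9 -37.2 125.4] cmd [577.7 -37.  125.4] F [-0.55 -5.64  2.72] tau [-0.47  0.24  0.16] gap 9.4
```

Tooth contact: the closing load fell from 3.6 to 0.6 N, so the notch now holds the gate. Releasing.

Request:
carry_out:
  commands:
    - [[14,0,0,0,0,0,0],[20,0,0,0,0,0,0],[30,0,0,0,0,0,0],[30,0,0,0,0,0,0],[30,0,0,0,0,0,0]]

```text
time: 13.02
tool_pos: [577.7, -36.9, 125.3]
tcp_rot: [180.0, 0.6, 96.4]
ft_force: [-0.9, 0.1, -0.1]
finger_gap: 29.9
```

Request:
carry_out:
  commands:
    - [[30,0,0,-20,0,0,0],[30,0,0,-60,0,0,0],[30,0,0,-110,0,0,0],[30,0,0,-150,0,0,0],[30,0,0,-150,0,0,0]]

```text
time: 13.65
tool_pos: [579.8, -35.7, 282.3]
tcp_rot: [179.4, 0.7, 96.4]
ft_force: [0.5, -0.6, -0.2]
finger_gap: 29.7
```

Request:
carry_out:
  commands:
    - [[30,0,-50,0,0,0,0],[30,0,-100,0,0,0,0],[30,0,-140,0,0,0,0],[30,0,-140,0,0,0,0],[30,0,-140,0,0,0,0]]

```text
time: 14.28
tool_pos: [438.6, -51.1, 275.8]
tcp_rot: [179.9, 0.6, 96.4]
ft_force: [0.9, 0.5, -0.4]
finger_gap: 30.1
```

Run:
```python
from u import *
st()
t=viewer.snapshot('top')[:,:,::-1];s=viewer.snapshot('scene')[:,:,::-1];cv2.imwrite('pics/t9.png',t);cv2.imwrite('pics/s9.png',s)
cv2.imwrite('pics/c9.png',np.hstack([cv2.resize(t[100:260,260:420],(400,400),interpolation=cv2.INTER_CUBIC),cv2.resize(s[140:300,200:360],(400,400),interpolation=cv2.INTER_CUBIC)]))
st()
```

```text
14.28 [438.6 -51.1 275.8] cmd [577.7 -37.  125.4] F [ 0.88  0.5  -0.41] tau [ 0.    0.   -0.03] gap 30.1
14.38 [439.  -51.1 275.5] cmd [577.7 -37.  125.4] F [ 0.13 -0.03  0.78] tau [ 0.09 -0.02  0.03] gap 29.8
```

View pics/c9.png

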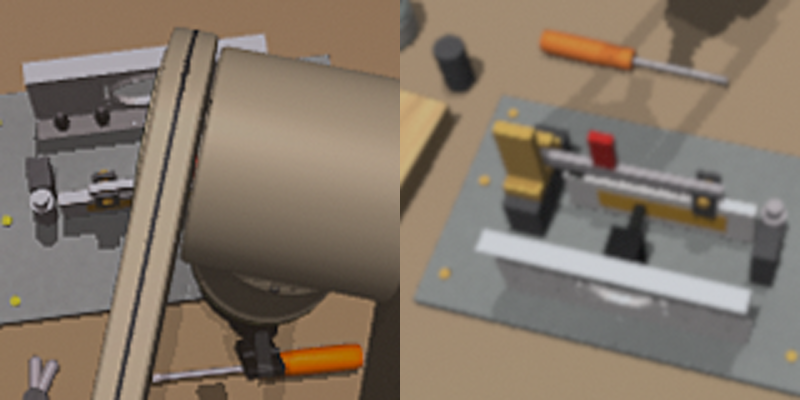

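The scene view shows the gate shut and the bar running in behind the backplate into the notch, with the tab at (602,150) in the crop. I'll check numerically that it is level, then hand in.

Run:
```python
from u import *
def red(im):
    h=cv2.cvtColor(im,cv2.COLOR_BGR2HSV);m=((h[...,0]<6)|(h[...,0]>174))&(h[...,1]>150)&(h[...,2]>80)
    m[:, :260]=0;m[:,400:]=0;m[:140]=0;m[250:]=0
    return np.argwhere(m)[:,::-1].mean(0).round(1)
c=viewer.calibration('scene');P=lambda th,ph:cv2.projectPoints(pose(th,ph,0)[0].reshape(1,3),np.array(c['rvec'],float),np.array(c['tvec'],float),np.array(c['camera_matrix']),None)[0].ravel().round(1)
print('before',red(cv2.imread('pics/scene0.png')),P(.562,0));print('now',red(cv2.imread('pics/s9.png')))
for th in(-.01,0,.01):
    for ph in(0,.05,.13):print(th,ph,P(th,ph))
```

```text
before [301.4 170.6] [301.4 171.5]
now [280.5 199.3]
-0.01 0 [280.5 199.8]
-0.01 0.05 [281.  198.8]
-0.01 0.13 [282.1 197.4]
0 0 [280.7 199.2]
0 0.05 [281.2 198.2]
0 0.13 [282.3 196.8]
0.01 0 [280.9 198.6]
0.01 0.05 [281.4 197.7]
0.01 0.13 [282.5 196.2]
```

```bash
python3 -c "
from bench import r
print(r.hand_in())"
```

```text
the job is handed in; nothing more can be done
None
```

The gate is shut and latched, and I handed the job in at about 14.4 s. I pinched the red tab, lifted the bar to about 0.26 rad and swung the gate in over the tooth. I then felt the backplate as a rise of about 3.4 N at the tab, backed off about 1.5 mm and lowered the bar level into the notch. I eased it back onto the tooth and let go.

**Last checks:**
- **Gate holding:** when I eased back onto the tooth, the spring load on the tool fell from 3.6 to 0.6 N. About 1.4 s after release the gate was still shut, and the tool read about zero force.
- **Bar down:** in the scene view the tab sits where a fully lowered bar would put it, at a gate angle of about -0.01 to 0 rad. That is based on one camera, because the arm blocked the top view of the striker at the end.
- **Loose things:** none of the moves went near them. I didn't compare every one against its starting position.

One reading I can't explain: the wrist showed a steady 4–6 N upward force while the tab was gripped. It was there from the moment the fingers closed, before any contact with the striker, and it vanished on release.

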